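Dock the drip plate and set the clamp screw

TASK

Slide the yellow drip plate, fin end last, fully home into the slot of the aluminium clamp on the trolley, and only then turn the clamp's black thumbscrew clockwise until it seats against its stop. Then back it off a quarter turn and finish while still gripping the thumbscrew there, so that it cannot creep. Leave the squeezer, honey dipper, silicone lid and jar where they are.

Things in the scene. Friction and masses are not known exactly. Their poses are not given: they have to be found in the camera images.
- plate: Loose yellow drip plate lying flat, 130 (x) x 70 (y) x 10 mm thick, about 150 g. Origin: centre of its underside; x points to the end that enters the slot first, z up. Grip it by the upright fin near its rear: x from -60 to -30 mm, 10 mm thick in y, top 51 mm above the underside, fingers closing along plate y. May lie left or right of the clamp.
- plate_front (a point): Middle of the plate's leading edge, at its underside: 65 mm along +x of the plate's origin.
- plate_fin (a point): Point to grip on the fin: 45 mm along -x of the plate's origin, 35 mm above the underside.
- dock: Aluminium clamp fixed on the tray (place and yaw vary), 80 (x) x 102 (y) mm, roof 30 mm high. Origin: centre of its footprint at tray level; x points into the slot, away from the robot. Slot 74 mm wide, 13 mm high, no floor: the plate slides on the tray. Open at x = -40 mm, solid stop at x = +28 mm (plate_front gets there when home). Flared guides 13 mm high reach 18 mm out of the mouth.
- dock_mouth (a point): Middle of the slot's mouth at tray level: 40 mm along -x of the clamp's origin.
- screw_grip (a point): Centre of the black wing bar of the thumbscrew, right above the clamp's origin, 64 mm above the tray; turns with the screw, does not rise or sink. Bar 46 mm long (point x), 10 mm thick (point y), 32 mm tall (48 to 80 mm above the tray), white dot on top at its +x end. Below it a 10 mm shank and a 28 mm wide collar with its top at 36 mm. Pinch it from above across its thickness.
- screw (a joint): Turn of the thumbscrew in rad, growing clockwise seen from above (tightening). 0 = bar along the clamp's x, dot end towards clamp +x; 2.8 = seated on its hard stop. Starts between 0.2 and 1.2. Friction of about 0.06 N m keeps it where it is left, so it can be let go and gripped anew.
- squeezer: Green plastic lemon squeezer, 96 mm across, 62 mm high, loose; origin: centre of its underside. Leave it alone. It lies on the side of the clamp where the plate does not.
- dipper: Wooden honey dipper lying on the tray, 150 mm long along its x, head 30 mm thick at the +x end; origin at tray level. Leave it alone.
- silicone_lid: Red hard silicone lid, disc 90 mm across, 20 mm high with its knob; origin: centre of its underside. Leave it alone.
- jar: Amber hexagonal glass jar with a steel cap, 70 mm across the flats, 99 mm high, standing in a fixed round chrome stand 110 mm across; origin: centre of its underside. Leave it alone.

How it is judged:
By the outcome, as a careful person would: the job done as asked, in the order asked, and still so for the second after the job is handed in, while the arm keeps its last pose, push and grip.
It also fails if it takes over 70 s, if anything falls off the work surface, if the arm or the gripper's body presses on something with over 40 N, if the wrist force passes 120 N, or if a joint passes its speed limit or range.

ROBOT

A 6-joint arm with a two-finger parallel gripper is mounted at the origin on the work surface. World frame = base frame: x ahead of the robot, y to its left, z up, the work surface at z = 0. Lengths are in m, angles in degrees, forces in N, time in s.
With the tool pointing down it reaches from about 0.325 to 0.85 m from the base axis. Payload 15.5 kg.
Tool frame: the origin (TCP) lies at the very end of the fingers, on their centre line; the grasp point (between the pads) lies arm.grip_depth behind it (arm.grip_depth is the distance from the TCP to the grasp point, in m); z points along the fingers, y is the line along which they close (so a half turn about z gives the same grasp; the last joint's range is limited). The gripper opens to 91 mm and grips with 3 to 60 N. Pads are 32 mm wide; open, the fingers measure 118 mm over their backs; the gripper's body (76 mm by 178 mm) begins 60 mm behind the grasp point.
Start: joints at [64.143, 28.281, 77.091, -0, 74.628, -5.472], TCP at [0.218, 0.586, 0.19] pointing down, gripper open.
Joint ranges: [-166.48, 166.48], [-47.26, 123.95], [12.59, 153.08], [-70.14, 250.14], [6.76, 159.57], [-176.63, 176.63]. Speed limits (degrees/s): [108.29, 108.29, 147.25, 172.46, 172.46, 172.46].

INTERFACE

Orientations are given as a 3x3 rotation matrix whose columns are the frame's x, y, z axes.
In Python, from rig import arm gives the robot as it stands. Calls block until the motion is done:
- arm.move_to(position, orientation): joint-space move of the TCP to a pose.
- arm.move_l(position, orientation=None, feed=0.15): straight line of the TCP; orientation=None keeps the orientation; feed is the mean speed in m/s.
- arm.move_joints(angles): joint-space move.
- arm.grip(opening): finger opening in m; the grip force is fixed at half the most; returns when the fingers have stopped.
- arm.sleep(seconds).
- arm.solve_ik(position, orientation): joint angles nearest the present ones, or None.
- arm.snapshot(name): name is "scene" or "top" or "wrist"; returns the picture (420x560x3 uint8, red, green, blue); there is no depth.
- arm.get_calibration(name): a dict with "intrinsics" (3x3 intrinsics, pixels), "cam_to_world" (4x4, takes a point from camera to world coordinates). Camera axes: x right, y down, z forward; pixel columns grow to the right and rows downward; lengths in m; the calibration is good to about 2 mm. A picture is of the moment at which its call begins: read the wrist's pose just before it. get_calibration takes no time and is no camera call; for the wrist camera it gives the pose at the moment of the call.
A pose or a line that the arm cannot do raises arm.Unreachable and nothing moves.
- arm.sign_off(): hands the job in; it is judged then, once.
Readings, each from a call of its own:
- arm.current_t(): time.
- arm.current_joint_positions(): joint angles.
- arm.current_dq(): joint speeds.
- arm.current_tau(): joint torques, N m.
- arm.current_ee_pos(): TCP position.
- arm.current_tool_rot(): TCP orientation.
- arm.current_force(): force on the tool from outside, world axes, zero at the start.
- arm.current_torque(): the same for the moment, N m.
- arm.current_width(): finger opening in m.
- arm.current_grasp_force(): force on a finger pad.
Only numpy, scipy, OpenCV 4.12 (cv2) and the standard library are available. Lean on these libraries where they do the work, as an engineer would, in place of code of your own. Each camera call takes 0.05 s, during which the arm holds its last target. There are 200 camera calls.

## Working session

There is one attempt and no reset: what is moved stays moved. The work goes in short steps, each a Python script; the robot and the scene stay as the last script left them, time stands still between calls to the robot, and variables do not carry over. Pictures are saved under pics/ and viewed, at most 10 in all, crops included, and the job is handed in when it is done.

```bash
ls; mkdir -p pics; python3 - <<'E'
from rig import arm
import cv2,numpy as np
print(arm.grip_depth,arm.current_t())
for n in("scene","top"):
    im=arm.snapshot(n);np.save(n,im);cv2.imwrite(f"pics/{n}0.png",im[:,:,::-1]);c=arm.get_calibration(n);print(n,c["intrinsics"],np.round(c["cam_to_world"],3))
E
```

```text
pics
0.0188 0.0
scene [[379.06846444   0.         278.94897183]
 [  0.         379.06846444 209.6782536 ]
 [  0.           0.           1.        ]] [[ 0.821  0.441 -0.362  0.93 ]
 [ 0.57  -0.652  0.499 -0.456]
 [-0.016 -0.616 -0.787  0.777]
 [ 0.     0.     0.     1.   ]]
top [[395.75697384   0.         274.13471771]
 [  0.         395.75697384 201.33411772]
 [  0.           0.           1.        ]] [[-0.027 -0.992  0.123  0.455]
 [-1.     0.025 -0.018  0.016]
 [ 0.014 -0.123 -0.992  1.022]
 [ 0.     0.     0.     1.   ]]
```

View pics/scene0.png

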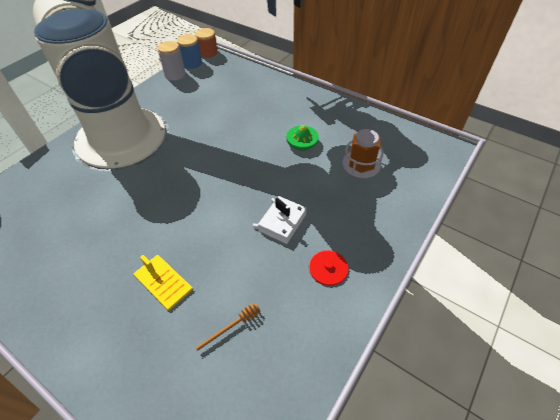

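View pics/top0.png

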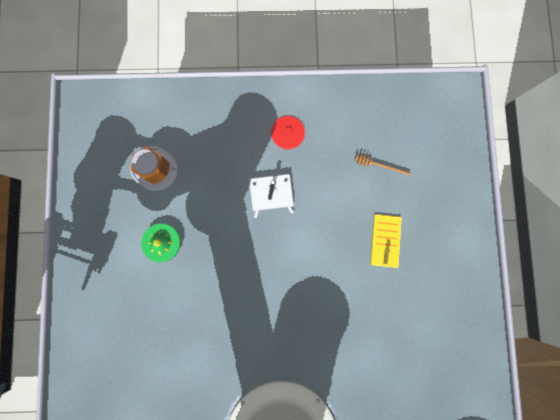

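The scene shows the plate at right (top view 387,240, fin towards the robot) and the clamp at (272,190) with its mouth towards the robot. The squeezer and jar are on the left, and the lid and dipper are behind.

```bash
cat >h.py <<'E'
import numpy as np,cv2
from rig import arm
def cast(c,pts,z):
    K=c["intrinsics"];T=np.array(c["cam_to_world"]);p=np.atleast_2d(np.array(pts,float))
    d=np.c_[p,np.ones(len(p))]@np.linalg.inv(K).T@T[:3,:3].T
    return T[:3,3]+d*((z-T[2,3])/d[:,2])[:,None]
def mask(im,lo,hi):
    m=cv2.inRange(cv2.cvtColor(im,cv2.COLOR_RGB2HSV),lo,hi)
    return m
def big(m):
    return max(cv2.findContours(m,cv2.RETR_EXTERNAL,cv2.CHAIN_APPROX_NONE)[0],key=cv2.contourArea)
def rect(c,m,z):
    k=big(m)[:,0,:]; w=cast(c,k,z)[:,:2]
    return cv2.minAreaRect((w*1000).astype(np.float32))
def R(yaw): # tool down; tool y at angle yaw (deg) in world
    a=np.radians(yaw);y=np.array([np.cos(a),np.sin(a),0]);z=np.array([0,0,-1.]);return np.c_[np.cross(y,z),y,z]
def shot(n,f):
    c=arm.get_calibration(n);im=arm.snapshot(n);cv2.imwrite(f"pics/{f}.png",im[:,:,::-1]);return c,im
E
python3 - <<'E'
from h import *
im=np.load("top.npy");c=arm.get_calibration("top")
print("plate",rect(c,mask(im,(20,150,120),(35,255,255)),.01))
m=mask(im,(0,0,190),(179,40,255));m[:150]=0;m[230:]=0;m[:,:240]=0;m[:,310:]=0
print("dock",rect(c,m,.03))
print(arm.current_tool_rot().round(2))
p=np.array([.37,-.29,.28])
for y in(90,-90):print(y,arm.solve_ik(p,R(y)))
T=np.array(arm.get_calibration("wrist")["cam_to_world"]);t=arm.current_tool_rot()
print((t.T@(T[:3,3]-arm.current_ee_pos())).round(3),(t.T@T[:3,:3]).round(2))
E
```

```text
plate ((473.0616149902344, -283.40814208984375), (68.63592529296875, 128.02394104003906), 82.39674377441406)
dock ((591.254150390625, 6.4536590576171875), (103.00310516357422, 106.09312438964844), 5.439524173736572)
[[-0.94  0.35 -0.  ]
 [ 0.35  0.94 -0.  ]
 [ 0.   -0.   -1.  ]]
90 [-4.53723225e+01  1.06501975e+01  8.99913857e+01 -2.54444375e-14
  7.93584169e+01 -1.35372323e+02]
-90 [-4.53723225e+01  1.06501975e+01  8.99913857e+01 -2.54444375e-14
  7.93584169e+01  4.46276775e+01]
[ 0.065 -0.001 -0.194] [[-0.   -0.97 -0.23]
 [ 1.   -0.   -0.  ]
 [ 0.   -0.23  0.97]]
```

```bash
python3 - <<'E'
from h import *
arm.move_to([.44,-.28,.25],R(-90));c1,i1=shot("wrist","wp")
arm.move_to([.56,.005,.25],R(-90));c2,i2=shot("wrist","wd")
import pickle;pickle.dump((c1,i1,c2,i2),open("w.pkl","wb"))
print(arm.current_t(),arm.current_joint_positions())
print("plate",rect(c1,mask(i1,(20,150,120),(35,255,255)),.01))
cv2.imwrite("pics/both.png",cv2.resize(np.hstack([i1,i2])[:,:,::-1],(800,300)))
E
```

```text
4.5167 [-5.71361990e+00  1.99051960e+01  8.14800627e+01 -1.68394839e-02
  7.86145796e+01  8.43582152e+01]
plate ((470.93267822265625, -288.2979736328125), (8.258954048156738, 12.196250915527344), 77.7566146850586)
```

View pics/wp.png

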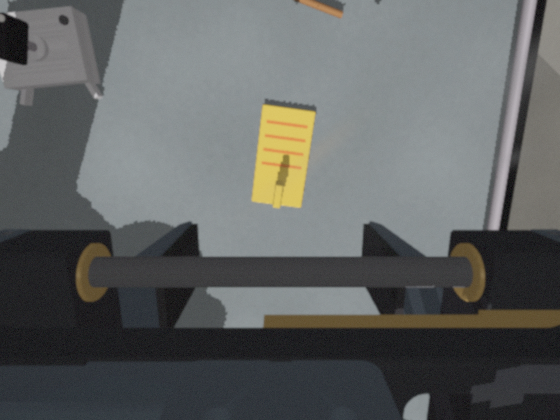

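View pics/wd.png

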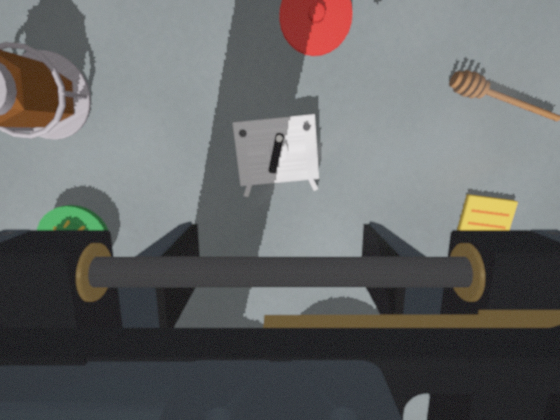

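wp shows the plate at (284,155) with its fin at the bottom. wd shows the clamp roof with corners near (235,122), (317,114), (319,183) and (239,187), and the bar from (281,137), the dot end, to (273,172).

```bash
python3 - <<'E'
from h import *
import pickle;c1,i1,c2,i2=pickle.load(open("w.pkl","rb"))
for im,ps in((i1,[(284,115),(262,195),(278,195),(285,160)]),(i2,[(260,130),(305,170),(255,175),(300,120),(220,140),(335,140),(275,160),(281,138)])):
    h=cv2.cvtColor(im,cv2.COLOR_RGB2HSV);print([(p,h[p[1],p[0]].tolist()) for p in ps])
m=mask(i1,(18,110,70),(38,255,255));m=cv2.morphologyEx(m,cv2.MORPH_CLOSE,np.ones((7,7)))
print("plate",rect(c1,m,.01),big(m)[:,0].min(0),big(m)[:,0].max(0))
cv2.imwrite("pics/crop.png",cv2.resize(i2[95:205,215:345,::-1],None,fx=6,fy=5,interpolation=cv2.INTER_NEAREST))
E
```

```text
[((284, 115), [24, 137, 220]), ((262, 195), [24, 134, 217]), ((278, 195), [25, 137, 216]), ((285, 160), [24, 157, 140])]
[((260, 130), [0, 3, 152]), ((305, 170), [150, 1, 221]), ((255, 175), [165, 3, 148]), ((300, 120), [165, 2, 225]), ((220, 140), [96, 14, 93]), ((335, 140), [99, 11, 161]), ((275, 160), [0, 35, 36]), ((281, 138), [15, 10, 151])]
plate ((469.7806091308594, -282.9883728027344), (68.57927703857422, 133.14744567871094), 82.41848754882812) [252 104] [314 207]
```

View pics/crop.png

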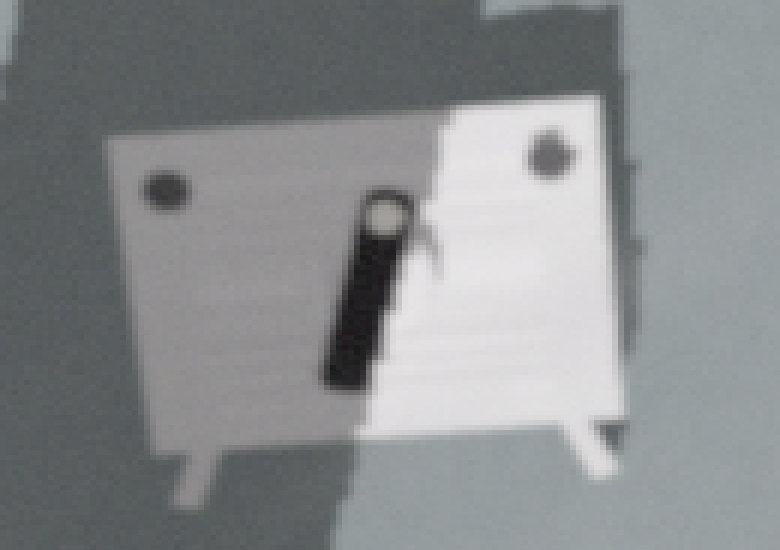

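```bash
python3 - <<'E'
from h import *
import pickle;c1,i1,c2,i2=pickle.load(open("w.pkl","rb"))
m=mask(cv2.GaussianBlur(i2,(3,3),0),(0,0,120),(179,7,255));m[:105]=0;m[200:]=0;m[:,:225]=0;m[:,330:]=0
m=cv2.morphologyEx(cv2.morphologyEx(m,cv2.MORPH_CLOSE,np.ones((13,13))),cv2.MORPH_OPEN,np.ones((13,13)))
print("auto",rect(c2,m,.03))
w=cast(c2,[(232.8,122.6),(315.2,114),(318.7,179),(240.3,186)],.03)[:,:2]*1000
print(w.round(1),np.linalg.norm(np.roll(w,-1,0)-w,axis=1).round(1),"ctr",w.mean(0),"yaw",[np.degrees(np.arctan2(*(v[::-1]))).round(1) for v in(w[0]-w[3],w[1]-w[2])],np.degrees(np.arctan2(*((w[0]-w[1])[::-1])))-90,np.degrees(np.arctan2(*((w[3]-w[2])[::-1])))-90)
b=mask(i2,(0,0,0),(179,255,70));b[:130]=0;b[180:]=0;b[:,:260]=0;b[:,290:]=0
d=cast(c2,[(215+388/6,95+190/5),(215+345/6,95+390/5),(215+385/6,95+213/5)],.08)*1000
print("bar",d.round(1),np.degrees(np.arctan2(d[0,1]-d[1,1],d[0,0]-d[1,0])),"mid",(d[0]+d[1])/2)
# top view roof
im=np.load("top.npy");c=arm.get_calibration("top")
m=mask(im,(0,0,190),(179,40,255));m[:150]=0;m[230:]=0;m[:,:240]=0;m[:,310:]=0
m=cv2.morphologyEx(cv2.morphologyEx(m,cv2.MORPH_CLOSE,np.ones((9,9))),cv2.MORPH_OPEN,np.ones((13,13)))
print("top",rect(c,m,.03))
E
```

```text
auto ((601.9638061523438, 7.521579742431641), (84.41051483154297, 105.06725311279297), 2.771531343460083)
[[635.5  61.7]
 [645.7 -40.4]
 [564.9 -46.9]
 [555.9  54.8]] [102.6  81.  102.1  79.9] ctr [600.4931977    7.26634251] yaw [np.float64(5.0), np.float64(4.6)] 5.684545086726075 5.076702005923366
bar [[623.1   3.5  80. ]
 [579.   11.7  80. ]
 [618.1   4.1  80. ]] -10.504620834009401 mid [601.05304928   7.57729779  80.        ]
top ((600.6590576171875, 7.3878631591796875), (103.87281036376953, 84.40379333496094), 88.89956665039062)
```

```bash
cat >>h.py <<'E'
D=np.array([.6005,.0073]);DY=5.1
def dk(x,y=0,z=0.016,yaw=DY):
    a=np.radians(DY);return [D[0]+x*np.cos(a)-y*np.sin(a),D[1]+x*np.sin(a)+y*np.cos(a),z]
E
python3 - <<'E'
from h import *
g=[.427,-.277]
arm.move_to(g+[.12],R(-97.6));arm.move_l(g+[.016],feed=.08)
print(arm.current_force().round(2))
arm.grip(0.004);print(arm.current_width(),arm.current_grasp_force(),arm.current_force().round(2),arm.current_ee_pos().round(4))
arm.move_l(g+[.017],feed=.05)
arm.move_l(dk(-.193,z=.017),R(-90+DY),feed=.12)
print(arm.current_width(),arm.current_force().round(2),arm.current_t(),arm.current_ee_pos().round(4))
arm.sleep(.3);c,im=shot("wrist","w2");c2,i2=shot("top","t2")
np.savez("s2",c=c["cam_to_world"],K=c["intrinsics"],im=im,i2=i2)
E
```

```text
[-0.38 -0.5  -0.35]
0.009779109571250786 29.999893605709076 [ 0.26 -0.58 -0.53] [ 0.427 -0.277  0.016]
0.009942099517003852 [-1.13 -0.74 -1.01] 11.0833 [ 0.4083 -0.0102  0.017 ]
```

View pics/w2.png

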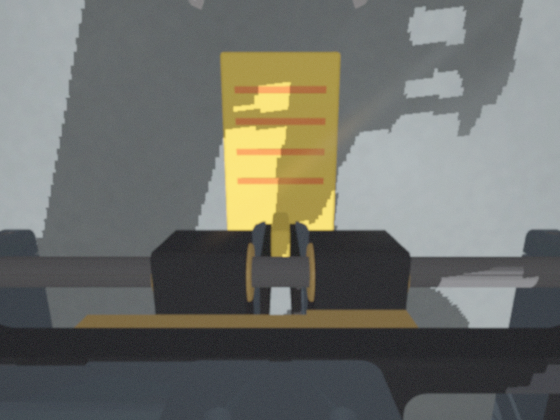

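w2: the plate is held straight, front edge at row 53 and centre column about 280. The guide tips at (197,2) and (361,2) have their middle at 279, so plate and slot are aligned to within 1 mm.

```bash
python3 - <<'E'
from h import *
s=np.load("s2.npz");w=cast(dict(intrinsics=s["K"],cam_to_world=s["c"]),[(222,53),(339,53)],.011)[:,:2]
a=np.radians(DY);M=np.array([[np.cos(a),np.sin(a)],[-np.sin(a),np.cos(a)]])
print("front in dock frame",((w-D)@M.T*1000).round(1),"exp x",-193+110)
arm.move_l(dk(-.13,z=.017),feed=.08);u=np.array([np.cos(a),np.sin(a),0]);f0=arm.current_force()
print(f0.round(2))
x=-.13
while x<-.074:
    x+=.004 if x<-.09 else .001
    arm.move_l(dk(x,z=.017),feed=.05)
    f=arm.current_force()-f0;e=(arm.current_ee_pos()[:2]-D)@M.T
    print(round(x,3),(e*1000).round(1),f.round(1),round(f@u,1),arm.current_torque().round(2))
    if f@u<-12:break
print(arm.current_width(),arm.current_t())
E
```

```text
front in dock frame [[-84.7  32.4]
 [-84.7 -34.5]] exp x -83
[ 0.61 -0.76 -1.22]
-0.126 [-125.9   -0. ] [-1.  -0.3  0.6] -1.1 [-0.05  0.19  0.04]
-0.122 [-121.7   -0. ] [ 0.7  1.  -0.1] 0.8 [-0.05  0.22 -0.04]
-0.118 [-117.7   -0. ] [-0.4  0.4 -0.4] -0.4 [-0.04  0.22 -0.02]
-0.114 [-113.7   -0. ] [-1.2  0.2  0.4] -1.2 [-0.11  0.26  0.01]
-0.11 [-109.7   -0. ] [ 0.   1.6 -0. ] 0.1 [-0.08  0.23  0.01]
-0.106 [-105.7   -0. ] [-1.   0.9  0.9] -0.9 [-0.02  0.26  0.01]
-0.102 [-101.7   -0. ] [-0.6  0.8 -0.4] -0.5 [-0.01  0.23  0.03]
-0.098 [-97.6  -0. ] [-1.7  0.3  0.9] -1.7 [ 0.    0.19 -0.  ]
-0.094 [-93.7  -0. ] [-0.8  0.8  0. ] -0.8 [-0.07  0.24  0.  ]
-0.09 [-89.7  -0. ] [-1.1  1.   0.5] -1.0 [-0.11  0.24  0.03]
-0.089 [-89.  -0.] [-1.1  0.5  1.3] -1.1 [-0.08  0.24 -0.02]
-0.088 [-87.9  -0. ] [-0.6  0.1 -0.7] -0.6 [-0.01  0.26 -0.01]
-0.087 [-86.9  -0. ] [-0.3  0.4 -0.2] -0.2 [-0.02  0.19 -0.03]
-0.086 [-85.9  -0. ] [-0.6  0.9  0.1] -0.5 [-0.08  0.18 -0.03]
-0.085 [-84.9  -0. ] [-1.   1.6  0.3] -0.9 [-0.08  0.23  0.06]
-0.084 [-83.9  -0. ] [-0.6  1.6 -0.3] -0.4 [-0.05  0.21 -0.01]
-0.083 [-83.   0.] [0.1 2.1 0.1] 0.2 [0.   0.22 0.04]
-0.082 [-81.9  -0. ] [-1.2  0.3 -0.8] -1.1 [-0.03  0.22 -0.01]
-0.081 [-81.1  -0. ] [-0.9  1.4 -0.7] -0.8 [-0.1   0.4   0.02]
-0.08 [-81.1   0.1] [-5.4 -0.7  1.9] -5.4 [-0.38  1.07 -0.01]
-0.079 [-81.    0.2] [-8.7 -2.3  3.1] -8.9 [-0.53  1.77  0.01]
-0.078 [-81.    0.3] [-12.9  -3.    5.2] -13.1 [-0.72  2.43  0.03]
0.009638423109651377 17.925
```

```bash
python3 - <<'E'
from h import *
arm.grip(0.05);arm.sleep(.2)
p=arm.current_ee_pos();print(p.round(4),arm.current_force().round(1))
arm.move_l([p[0],p[1],.2],feed=.15)
arm.grip(0.09)
arm.move_to(dk(-.03,z=.22),R(79.5));arm.sleep(.2)
print(arm.current_joint_positions().round(1),arm.current_t())
c,im=shot("wrist","w3");np.savez("s3",c=c["cam_to_world"],K=c["intrinsics"],im=im)
E
```

```text
[5.228e-01 4.000e-04 1.700e-02] [-0.2  0.2  0. ]
[ -5.5  22.3  82.6  -0.   75.1 -85. ] 23.725
```

View pics/w3.png

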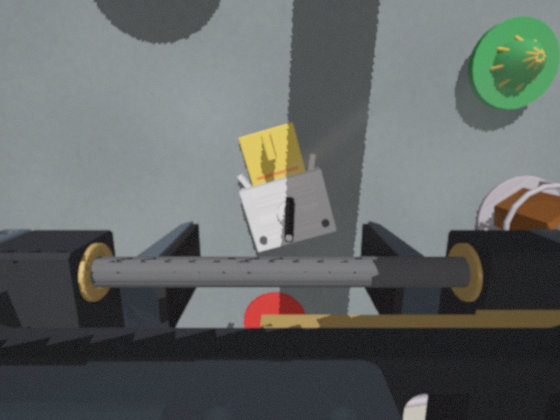

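w3: the plate is in the slot with its rear edge at (239,137)–(292,124). The bar runs from (289,198) to its dot end at (289,240). I'll check seating numerically, then pinch the screw.

```bash
python3 - <<'E'
from h import *
s=np.load("s3.npz");c=dict(intrinsics=s["K"],cam_to_world=s["c"])
a=np.radians(DY);M=np.array([[np.cos(a),np.sin(a)],[-np.sin(a),np.cos(a)]])
q=lambda p,z:((cast(c,p,z)[:,:2]-D)@M.T*1000).round(1)
print("rear",q([(239,137),(292,124)],.01),"bar",q([(289,198),(289,240)],.08),"roof mouth",q([(240,190),(319,168)],.03))
arm.move_to(dk(0,z=.12),R(79.5));arm.move_l(dk(0,z=.045),feed=.08)
f=arm.current_force();print(f.round(1))
arm.grip(0.004);arm.sleep(.2)
print(arm.current_width(),arm.current_grasp_force(),arm.current_ee_pos().round(4),arm.current_force().round(1),arm.current_torque().round(2),arm.current_joint_positions().round(2),arm.current_t())
E
```

```text
rear [[-101.4  -33.4]
 [ -98.8   33.1]] bar [[-25.6   7.5]
 [ 19.5  -4.8]] roof mouth [[-41.  -48.4]
 [-41.   50. ]]
[-0.4  0.4  0.4]
0.01009138782453691 29.963703453540802 [0.6006 0.0088 0.0451] [ 1.2 12.7  1.2] [ 2.36 -0.21 -0.07] [ -4.93  36.05  89.11   0.13  54.83 -84.5 ] 26.75
```

```bash
cat >>h.py <<'E'
def yawnow():
    t=arm.current_tool_rot();return np.degrees(np.arctan2(t[1,1],t[0,1]))
def turn(yaw,p,z=.045):
    arm.move_to([p[0],p[1],z],R(yaw))
    e=arm.current_ee_pos()[:2];F=arm.current_force();t=arm.current_torque()
    print(round(yaw,1),round(yawnow(),1),"p",(p*1e3).round(1),"e",(e*1e3).round(1),"F",F.round(1),"T",t.round(2),round(arm.current_t(),1))
    if np.linalg.norm(F[:2])>3:p=p+.7*(e-p)
    return p,t[2]
E
python3 - <<'E'
from h import *
p=np.array([.6005,.0088]);y=79.5
p,t0=turn(y,p)
while y>-45:
    y-=10;p,t=turn(y,p)
    if abs(t-t0)>.35:break
np.save("p",p)
E
```

```text
79.5 79.5 p [600.5   8.8] e [600.7   9. ] F [1.  3.8 1.1] T [ 0.57 -0.21 -0.03] 27.0
69.5 69.7 p [600.6   9. ] e [600.7   9.2] F [1.2 5.3 1.4] T [ 0.91 -0.16 -0.04] 27.3
59.5 59.8 p [600.7   9.1] e [600.8   9.4] F [1.  5.9 1.2] T [ 0.95 -0.09 -0.04] 27.6
49.5 49.8 p [600.8   9.3] e [600.9   9.5] F [0.9 5.1 2.3] T [ 1.02 -0.11 -0.05] 27.9
39.5 39.7 p [600.8   9.5] e [601.    9.7] F [1.3 4.6 1.7] T [ 1.02 -0.19 -0.07] 28.2
29.5 29.7 p [601.    9.6] e [601.2   9.8] F [1.9 5.3 2. ] T [ 0.87 -0.21 -0.09] 28.5
19.5 19.8 p [601.1   9.8] e [601.4   9.9] F [3.  6.1 1.6] T [ 0.87 -0.26 -0.11] 28.8
9.5 9.9 p [601.3   9.9] e [601.6  10. ] F [1.5 5.5 1.8] T [ 0.88 -0.28 -0.08] 29.0
-0.5 -0.0 p [601.5  10. ] e [601.8  10. ] F [2.3 4.9 0.7] T [ 0.81 -0.34  0.02] 29.3
-10.5 -9.9 p [601.7  10. ] e [602.  10.] F [2.8 4.8 0.8] T [ 0.86 -0.35 -0.07] 29.6
-20.5 -19.9 p [601.9  10. ] e [602.2  10. ] F [3.8 3.5 0.8] T [ 0.74 -0.49 -0.01] 29.9
-30.5 -29.9 p [602.1  10. ] e [602.4   9.9] F [4.9 2.7 1.2] T [ 0.58 -0.6  -0.07] 30.2
-40.5 -40.0 p [602.3  10. ] e [602.5   9.8] F [4.5 2.4 0.8] T [ 0.38 -0.66 -0.03] 30.5
-50.5 -50.0 p [602.5   9.9] e [602.7   9.7] F [4.7 0.6 1.2] T [ 0.2  -0.81 -0.07] 30.8
```

```bash
python3 - <<'E'
from h import *
p=np.load("p.npy");y=-50.5;t0=0
while y>-84:
    y-=2;p,t=turn(y,p)
    if abs(t+.05)>.5 or abs(yawnow()-y)>4:break
np.save("p",p);print(y,arm.current_width())
E
```

```text
-52.5 -52.2 p [602.6   9.8] e [602.7   9.7] F [4.2 0.9 1.3] T [ 0.24 -0.72 -0.09] 31.0
-54.5 -54.3 p [602.7   9.7] e [602.7   9.7] F [4.3 0.6 2.9] T [ 0.17 -0.62 -0.07] 31.3
-56.5 -56.4 p [602.7   9.7] e [602.8   9.6] F [3.4 0.4 4.2] T [ 0.08 -0.67 -0.08] 31.5
-58.5 -58.4 p [602.7   9.7] e [602.8   9.6] F [ 4.  -0.2  4.5] T [ 0.03 -0.6  -0.05] 31.8
-60.5 -60.4 p [602.8   9.6] e [602.8   9.6] F [ 3.8 -1.1  3.9] T [-0.04 -0.62 -0.04] 32.0
-62.5 -62.4 p [602.8   9.6] e [602.9   9.6] F [3.5 0.4 5.2] T [-0.03 -0.53 -0.07] 32.3
-64.5 -64.4 p [602.9   9.6] e [602.9   9.5] F [3.5 0.3 5.8] T [-0.05 -0.57 -0.02] 32.5
-66.5 -66.4 p [602.9   9.5] e [602.9   9.5] F [ 4.2 -0.6  4.8] T [-0.07 -0.63  0.6 ] 32.8
-66.5 0.009823555825173393
```

```bash
python3 - <<'E'
from h import *
p=np.load("p.npy")
for y in(-67.5,-68.5):p,t=turn(y,p)
arm.sleep(.3);print(yawnow(),arm.current_torque().round(2))
p,t=turn(-66.5,p);p,t=turn(-65.5,p)
np.save("p",p)
E
```

```text
-67.5 -67.3 p [602.9   9.5] e [602.9   9.5] F [ 3.6 -1.   4.6] T [-0.08 -0.58  0.81] 33.0
-68.5 -68.3 p [602.9   9.5] e [602.9   9.5] F [3.6 0.1 4.3] T [ 0.02 -0.62  0.86] 33.3
-68.33129396508204 [-0.09 -0.61  0.96]
-66.5 -66.3 p [602.9   9.5] e [602.9   9.5] F [ 3.4 -0.5  4.5] T [ 0.01 -0.59  0.68] 33.8
-65.5 -65.4 p [602.9   9.5] e [602.9   9.5] F [ 3.7 -0.1  4.7] T [-0.02 -0.53  0.21] 34.1
```

```bash
python3 - <<'E'
from h import *
p=np.load("p.npy")
for y in(-45,-25,-5,15,25):p,t=turn(y,p)
for _ in range(2):p,t=turn(25,p)
arm.sleep(.5);print(yawnow(),arm.current_width(),arm.current_grasp_force(),arm.current_force().round(1),arm.current_torque().round(2))
a,i=shot("wrist","w4");b,j=shot("top","t4")
cv2.imwrite("pics/fin.png",np.hstack([cv2.resize(i[:,:,::-1],(400,300)),cv2.resize(j[100:280,150:390,::-1],(400,300))]))
E
```

```text
-45 -44.9 p [602.9   9.5] e [602.6   9.8] F [2.4 2.1 7. ] T [ 0.42 -0.36  0.01] 34.5
-25 -24.9 p [602.7   9.7] e [602.3  10. ] F [1.4 1.5 7.5] T [ 0.37 -0.18  0.06] 35.0
-5 -4.9 p [602.7   9.7] e [601.9  10.1] F [-0.2  2.7  9.5] T [0.43 0.15 0.12] 35.4
15 15.2 p [602.7   9.7] e [601.5  10.1] F [-2.6  2.1 11. ] T [0.29 0.47 0.07] 35.9
25 25.2 p [601.9  10. ] e [601.3  10. ] F [1.6 1.3 7.7] T [-0.15 -0.03  0.07] 36.2
25 25.1 p [601.9  10. ] e [601.3  10. ] F [1.1 1.3 8.6] T [-0.14 -0.05  0.05] 36.4
25 25.1 p [601.9  10. ] e [601.3  10. ] F [ 0.9 -0.3  8.3] T [-0.12 -0.04  0.09] 36.7
25.118586051730784 0.00944946040535793 29.99323546886444 [ 1.6 -0.1  9.1] [-0.13 -0.1   0.07]
```

View pics/fin.png

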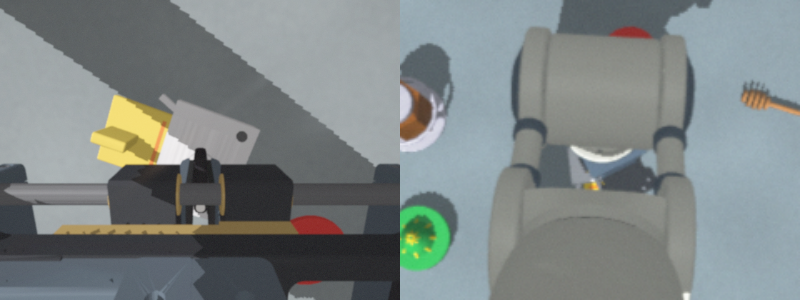

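View pics/w4.png

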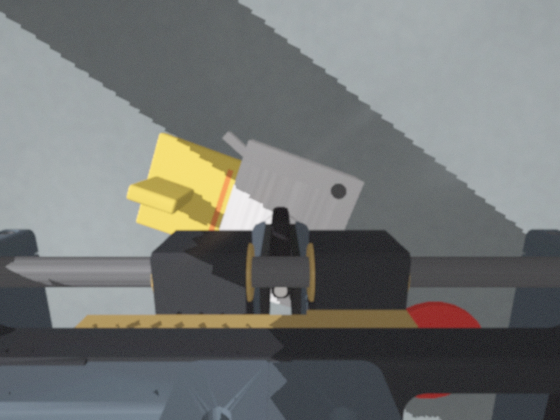

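w4: the bar is held squarely between the pads, dot end at (281,290), and the plate's rear corner is at (160,133). I'll check the plate once more, then sign off.

```bash
python3 - <<'E'
from h import *
a=np.radians(DY);M=np.array([[np.cos(a),np.sin(a)],[-np.sin(a),np.cos(a)]])
w=cast(arm.get_calibration("wrist"),[(160,133),(137,215)],.01)[:,:2]
x=((w-[.602,.0098])@M.T*1e3).round(1);print("rear",x,"home: -102")
if abs(x[0,0]+102)<3: print(arm.sign_off())
E
```

```text
rear [[-101.7   31.7]
 [-102.3  -31. ]] home: -102
the job is handed in; nothing more can be done
None
```

I've handed the job in: the plate is fully home in the slot, the thumbscrew was turned clockwise to its stop and then backed off a quarter turn, and the gripper is still holding it there; nothing else was touched.

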